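# Square a sign blank against the T-stop

### The arm

A 7-joint arm with a two-finger parallel gripper is mounted at the origin on the work surface. World frame = base frame: x ahead of the robot, y to its left, z up, the work surface at z = 0. Lengths are in m, angles in rad, forces in N, time in s.
With the tool pointing down it reaches from about 0.425 to 0.8 m from the base axis. Payload 8.3 kg.
Tool frame: the origin (TCP) lies at the very end of the fingers, on their centre line; the grasp point (between the pads) lies 19 mm behind it (pinch_z is the z of the grasp point in the tool frame, in m); z points along the fingers, x is the direction in which the jaws open and shut, and the axes are right-handed (so a half turn about z gives the same grasp; the last joint's range is limited). The gripper opens to 85 mm and grips with 20 to 120 N. Pads are 22 mm wide; open, the fingers measure 114 mm over their backs; the gripper's body (76 mm by 85 mm) begins 54 mm behind the grasp point. The pads swing forward as they close: fully open they stand 13 mm farther back than shut.
Start: joints at [1.041, 0.383, 0.016, 1.37, -0.006, 1.388, -0.046], TCP at [0.281, -0.558, 0.192] pointing down, gripper open.
Joint ranges: [-2.95, 2.95], [-0.25, 2.06], [-1.52, 1.56], [0.18, 2.33], [-1.44, 4.58], [0.02, 2.06], [-3.01, 3.01]. Speed limits (rad/s): [2.39, 2.39, 3.01, 3.01, 3.14, 3.14, 3.14].

### API

Orientations are given as a 3x3 rotation matrix whose columns are the frame's x, y, z axes.
In Python, from plant import sense, snapshot, sign_off, pinch_z gives the robot as it stands.
- The arm moves only by the shell command python3 -m jog 'ROWS' [FORCE]. ROWS is JSON, a list of rows, each a list of 7 numbers: the finger opening in m, from 0 to 0.0854, then the shift along the tool's x, y, z in m, then the turn, a rotation vector about the tool's x, y, z in rad. In form: [[grip, tx, ty, tz, rx, ry, rz], ...]. A call has 1 to 5 rows; each row is the pose to reach, as a shift and turn from the pose commanded when the call began, along the tool's axes at that moment; what a row does not reach only later rows make up. A row lasts 1/10 s, in which the tool goes at most 50 mm and 8.59 degrees, less where a joint would pass 70% of its speed; a pose out of reach is approached as far as the arm can. A call with a gripper value outside its range is refused whole. The fingers move at their own pace and stop on an object; FORCE is the grip in N (left out, the last holds). Time passes only in rows, so rows that repeat a pose let the fingers close. It gives the time, the measured TCP pose, the force and the opening at its end, in the units of the state.
- sense(): the state, without advancing time (a new reading comes with each control period).
- snapshot(name): name is "side" or "top" or "wrist"; returns a dict with "img" (384x512x3 uint8, blue, green, red), "fx", "fy", "cx", "cy" (pixels), "k1" (the pictures are not rectified: a ray, as slopes to the right and down, at radius r is drawn at 1 + k1 r^2 times it, then the intrinsics apply), "cam_to_world" (4x4, takes a point from camera to world coordinates); the wrist camera has in their place "T_tool_cam" (4x4, takes a point from camera to tool coordinates, whose origin is the TCP and whose axes are the tool frame's). Camera axes: x right, y down, z forward; pixel columns grow to the right and rows downward; lengths in m; the calibration is good to about 2 mm. A picture is of the moment at which its call begins: read the wrist's pose just before it. There is no depth.
- sign_off(): hands the job in, once; it reports no verdict.
The state is a dict: "clock": time; "qpos": joint angles; "qvel": joint speeds; "effort": joint torques, N m; "position": TCP position; "orientation": TCP orientation; "contact_force": force on the tool from outside, world axes, zero at the start; "moment": the same for the moment, N m; "width": finger opening in m.
Only numpy, scipy, OpenCV 4.12 (cv2) and the standard library are available. Lean on these libraries where they do the work, as an engineer would, in place of code of your own. Each camera call takes 0.05 s, during which the arm holds its last target. There are 200 camera calls.

### The job

Push the rectangular sign blank along the table into one of the two inside corners of the wooden T-shaped stop, so that one long edge lies flush against the crossbar and one short edge flush against the stem. Only slide it flat with the fingers, never lift or tip it, and leave the round blank, the paint bottle, the paint jar and the brush jar where they stand.

Things in the scene. Friction and masses are not known exactly. Their poses are not given: they have to be found in the camera images.
- blank: The rectangular sign blank: white board, 110 mm (its x) by 160 mm (its y), 16 mm thick, 0.15 to 0.31 kg, slides under a few newtons, loose, flat on the table, too wide to grip. Origin at the centre of its underside, z up. Two small dark dots are hanging holes. It starts left or right of the stem, nearer the robot than the crossbar, long edges within 0.35 rad of world y.
- stop: T-shaped stop of brown wooden bars, 25 mm wide, 18 mm high, screwed down. Origin on the table where the crossbar's near face meets the stem's centreline; x points away from the robot (within 0.22 rad of world x). Crossbar 440 mm along y, x 0 to 25 mm. Stem x -110 to 0 mm, side faces at y = +-12.5 mm. Blank fully home: its centre at x = -55 mm, y = +92.5 or -92.5 mm, square with the stop.
- round: The round sign blank: white disc, 120 mm diameter, 16 mm thick, loose, lying flat on the other side of the stem. Must be left alone. Origin at the centre of its underside.
- bottle_tall: Paint bottle, 48 mm diameter, 130 mm tall, standing beyond the crossbar. Must be left alone. Origin at the centre of its underside.
- bottle_short: Short paint jar, 54 mm diameter, 85 mm tall, standing beyond the crossbar. Must be left alone. Origin at the centre of its underside.
- brush_jar: Dark cup with brushes, 66 mm diameter, cup 90 mm and brushes 160 mm tall, standing beyond the crossbar. Must be left alone. Origin at the centre of its underside.
There are look-alikes about, which are no part of the job. Leave any blue or yellow look-alike of the blank alone.

How it is judged:
At the end, for the whole second after the job is handed in: The rectangular blank lies flat and at rest in either inside corner of the T-stop: its centre within 4 mm of fully home against crossbar and stem, its long edges parallel to the crossbar within 0.03 rad; the round blank is within 12 mm, and the bottle and jars within 15 mm, of where they stood (x of blank in the frame of stop between -0.059 and -0.05 m and y of blank in the frame of stop between -0.0965 and 0.0965 m and angle between the y axis of blank and the y axis of stop, either way round below 0.03 rad and height (world z) of blank below 0.004 m and angle between blank's own z axis and vertical below 0.03 rad and linear speed of blank below 0.01 m/s and distance of round from where it was at the start of the episode below 0.012 m and distance of each of bottle_tall, bottle_short, brush_jar from where it was at the start of the episode below 0.015 m); the robot touches nothing.
It fails at once if the rectangular blank is lifted off the table or tipped (height (world z) of blank above 0.008 m or angle between blank's own z axis and vertical above 0.12 rad).
It fails at once if the round blank is moved more than 12 mm (distance of round from where it was at the start of the episode above 0.012 m).
It fails at once if the tall bottle is moved more than 15 mm or tipped (distance of bottle_tall from where it was at the start of the episode above 0.015 m or angle between bottle_tall's own z axis and vertical above 0.2 rad).
It fails at once if the short jar is moved more than 15 mm or tipped (distance of bottle_short from where it was at the start of the episode above 0.015 m or angle between bottle_short's own z axis and vertical above 0.2 rad).
It fails at once if the brush jar is moved more than 15 mm or tipped (distance of brush_jar from where it was at the start of the episode above 0.015 m or angle between brush_jar's own z axis and vertical above 0.2 rad).
It also fails if it takes over 61 s, if anything falls off the work surface, if the arm or the gripper's body presses on something with over 40 N, if the wrist force passes 120 N, or if a joint passes its speed limit or range.

## Working session

There is one attempt and no reset: what is moved stays moved. The work goes in short steps, Python scripts to look and compute and a shell command to move; the robot and the scene stay as the last step left them, time stands still between calls to the robot, and variables do not carry over. Pictures are saved under pics/ and viewed, about 8 in all and at most 12, crops included, and the job is handed in when it is done.

```bash
ls; mkdir -p pics
python3 - <<'E'
from plant import sense,snapshot,pinch_z
import cv2,numpy as np
print(sense(),pinch_z)
for n in ["top","side"]:
    d=snapshot(n); cv2.imwrite(f"pics/{n}0.png",d["img"]); print({k:v for k,v in d.items() if k!="img"})
E
```

```text
pics
{'clock': 0.0, 'qpos': array([ 1.04110816,  0.38422321,  0.01638491,  1.37114098, -0.00630396,
        1.38822188, -0.04651692]), 'qvel': array([-8.88270621e-05,  1.39551237e-03, -9.38359215e-04, -1.27472795e-03,
       -1.75096608e-03,  1.14809283e-03,  1.76670030e-04]), 'effort': array([ 1.14446189e-03, -6.27604795e+01,  8.44678022e-01, -3.71822083e+01,
        1.64163555e-02,  1.40412725e-02,  4.86174906e-05]), 'position': array([ 0.28102778, -0.55760493,  0.19109432]), 'orientation': array([[ 4.50051694e-01, -8.93002045e-01, -9.05980336e-04],
       [-8.93000389e-01, -4.50052604e-01,  1.72002553e-03],
       [-1.94372512e-03,  3.49403909e-05, -9.99998110e-01]]), 'contact_force': array([0.37279686, 0.64387855, 0.39183458]), 'moment': array([-0.02974837,  0.02003249, -0.01707112]), 'width': 0.08548041912620179} -0.0187
{'fx': 399.7743441784039, 'fy': 399.7743441784039, 'cx': 253.81737401676, 'cy': 192.99796225071168, 'k1': -0.051310763974906595, 'cam_to_world': array([[ 0.01719445, -0.98856696,  0.14979891,  0.39111708],
       [-0.99963614, -0.02011089, -0.01797588,  0.11310142],
       [ 0.02078295, -0.14943532, -0.98855306,  0.93931857],
       [ 0.        ,  0.        ,  0.        ,  1.        ]])}
{'fx': 354.1847288574638, 'fy': 354.1847288574638, 'cx': 254.8155230756471, 'cy': 184.18849475599063, 'k1': -0.036381070704419746, 'cam_to_world': array([[-0.8017554 , -0.35782905,  0.47869265,  0.12638636],
       [-0.59733165,  0.50600694, -0.6222153 ,  0.6276678 ],
       [-0.01957509, -0.78480274, -0.61943641,  0.56761155],
       [ 0.        ,  0.        ,  0.        ,  1.        ]])}
```

View pics/top0.png

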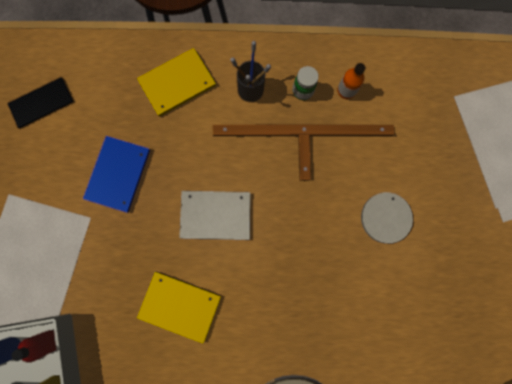

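View pics/side0.png

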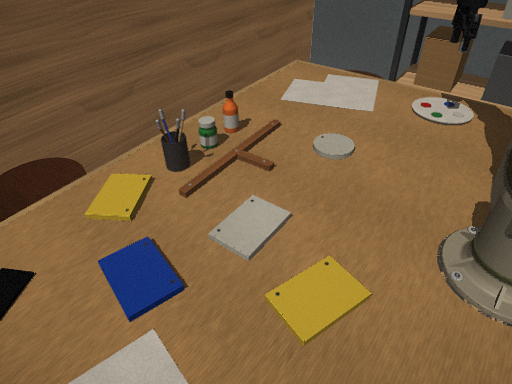

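Top view: the white blank is at about px (216,215), left of the stem. The T-stop has its crossbar at row 130 and its stem at col 305. The round blank is at (388,218), and a yellow look-alike is at (180,307). Next I'll measure these.

```bash
cat > h.py <<'E'
import cv2,numpy as np
from plant import sense,snapshot
def cast(d,px,z,T=None):
    T=d["cam_to_world"] if T is None else T
    K=np.array([[d["fx"],0,d["cx"]],[0,d["fy"],d["cy"]],[0,0,1]])
    u=cv2.undistortPoints(np.float64(px).reshape(-1,1,2),K,np.array([d["k1"],0,0,0,0]))[:,0]
    r=np.c_[u,np.ones(len(u))]@T[:3,:3].T; o=T[:3,3]
    return (o+r*((z-o[2])/r[:,2])[:,None])[:,:2]
def comps(mask,amin=150):
    c,_=cv2.findContours(mask.astype(np.uint8),cv2.RETR_EXTERNAL,cv2.CHAIN_APPROX_NONE)
    return [k for k in c if cv2.contourArea(k)>amin]
def rect(d,c,z,T=None):
    w=cast(d,c.reshape(-1,2),z,T); 
    (cx,cy),(a,b),t=cv2.minAreaRect(np.float32(w*1000))
    return w,(round(cx,1),round(cy,1)),(round(a,1),round(b,1)),round(t,2)
def blank_top(verbose=1,roi=(100,330,100,290)):
    d=snapshot("top"); im=d["img"]; h=cv2.cvtColor(im,cv2.COLOR_BGR2HSV)
    m=(h[...,1]<50)&(h[...,2]>105); mm=np.zeros_like(m); y0,x0=roi[2],roi[0]
    mm[y0:roi[3],x0:roi[1]]=m[y0:roi[3],x0:roi[1]]
    out=[rect(d,c,0.016) for c in comps(mm,800)]
    return d,h,out
E
python3 - <<'E'
from h import *
d,h,o=blank_top()
for r in o: print("white",r[1:])
m=(h[...,1]<50)&(h[...,2]>105); m[:,:330]=0; m[:,440:]=0;
for c in comps(m,500): print("round",rect(d,c,.016)[1:])
b=(h[...,0]<14)&(h[...,1]>120); b[:,:200]=0;b[:,405:]=0;b[:120]=0;b[190:]=0
for c in comps(b,300):
    w,*r=rect(d,c,.018);print("stop",r, cv2.boundingRect(c))
    p=c.reshape(-1,2)
    # crossbar: bottom edge (near face) away from stem ; stem sides
    def edge(px): 
        return np.median(px)
    cols=np.array([x for x in range(218,392) if not 292<x<320])
    near=[(x,p[p[:,0]==x,1].max()+.5) for x in cols]; far=[(x,p[p[:,0]==x,1].min()-.5) for x in cols]
    N=cast(d,near,.018);F=cast(d,far,.018)
    for n,e in(("near",N),("far",F)):
        k=np.polyfit(e[:,1],e[:,0],1);print(n,"x=%.4f*y+%.4f"%tuple(k))
    rows=range(142,176)
    L=cast(d,[(p[(p[:,1]==y)&(p[:,0]<330),0].min()-.5,y) for y in rows],.018);R=cast(d,[(p[(p[:,1]==y),0].max()+.5,y) for y in rows],.018)
    for n,e in(("stemL",L),("stemR",R)):
        k=np.polyfit(e[:,0],e[:,1],1);print(n,"y=%.4f*x+%.4f"%tuple(k))
print("yellow")
y=(h[...,0]>20)&(h[...,0]<35)&(h[...,1]>180)
for c in comps(y,800): print(rect(d,c,.016)[1:])
E
```

```text
white ((478.4, 184.8), (157.6, 105.9), 89.87)
round ((478.8, -217.3), (114.8, 113.3), 88.71)
yellow
((269.2, 260.8), (163.3, 113.4), 70.88)
((804.1, 291.0), (116.9, 163.4), 31.78)
```

Run:
```python
from h import *
d,h,o=blank_top()
print(h[130,230:380:20],h[160,295:316:2]); im=d["img"]
hh=h.astype(int)
b=(hh[...,0]<15)&(hh[...,2]<140)&(hh[...,1]>110)
b[:,:205]=0;b[:,405:]=0;b[:118]=0;b[190:]=0
b=cv2.morphologyEx(b.astype(np.uint8),cv2.MORPH_CLOSE,np.ones((3,3)))
w=im[100:290,150:450]; cv2.imwrite("pics/b.png",np.hstack([cv2.resize(b[100:200,190:420]*255,None,fx=2,fy=2)]))
cs=comps(b,200)
for c in cs: print(cv2.boundingRect(c),cv2.contourArea(c),rect(d,c,.018)[1:])
def edge(pts,dep):  # robust line, dep=0: x(y)
    e=cast(d,pts,.018); t=e[:,1-dep]; v=e[:,dep]; g=np.ones(len(t),bool)
    for _ in range(4):
        k=np.polyfit(t[g],v[g],1); r=v-np.polyval(k,t); g=abs(r)<max(.0015,2*r[g].std())
        if _==3: return k,r[g].std(),g.sum()
cols=[x for x in range(218,392) if not 292<x<320]
f=lambda a:np.flatnonzero(a)
print("near",edge([(x,f(b[:145,x]).max()+.5) for x in cols],0))
print("far",edge([(x,f(b[:145,x]).min()-.5) for x in cols],0))
print("L",edge([(f(b[y]).min()-.5,y) for y in range(143,176)],1))
print("R",edge([(f(b[y]).max()+.5,y) for y in range(143,176)],1))
```

```text
[[ 14 204 105]
 [ 14 201 108]
 [ 14 201 109]
 [ 14 201 109]
 [ 14 202 106]
 [ 14 203 103]
 [ 14 203  98]
 [ 14 205  96]] [[ 17 173 124]
 [ 17 174 119]
 [ 15 189  89]
 [ 14 204  95]
 [ 14 204 100]
 [ 14 202 105]
 [ 14 204 106]
 [ 14 196  99]
 [ 17 181  69]
 [ 17 171 106]
 [ 17 175 124]]
(213, 125, 181, 55) 2066.0 ((632.7, -22.6), (132.5, 435.5), 1.52)
near (array([-0.02710188,  0.67370606]), np.float64(0.0010977488525953183), np.int64(147))
far (array([-0.0235667 ,  0.69921529]), np.float64(0.00044292702178707114), np.int64(126))
L (array([ 0.02293175, -0.02422404]), np.float64(0.0006656339117529788), np.int64(32))
R (array([ 0.03642356, -0.0576875 ]), np.float64(0.0006133042425867345), np.int64(30))
```

Stop: origin near (0.674, −0.021), yaw about 0.026. The blank's home is near (0.617, 0.070), and it is now at (0.478, 0.185) with yaw about 0. Plan:
1. Push it in +x with both fingers until it meets the crossbar.
2. Push it in −y along the crossbar into the stem.

First the transit. I'm turning tool x toward world +y in quarters while following an arc.

```bash
cat > go.py <<'E'
import sys,numpy as np
from plant import sense
# go.py x y z yawdeg -> shift/turn in tool axes
x,y,z,yaw=map(float,sys.argv[1:]); s=sense(); R=s["orientation"]
from scipy.spatial.transform import Rotation as Q
c,n=np.cos(np.radians(yaw)),np.sin(np.radians(yaw))
T=np.array([[c,n,0],[n,-c,0],[0,0,-1]])
print("shift",np.round(R.T@(np.array([x,y,z])-s["position"]),4),"turn",np.round(Q.from_matrix(R.T@T).as_rotvec(),4),"t",s["clock"],"pos",s["position"].round(4),"F",s["contact_force"].round(1))
E
python3 -m jog '[[0.05,-0.123,-0.195,0,0,0,-0.675],[0.05,-0.123,-0.195,0,0,0,-0.675],[0.05,-0.123,-0.195,0,0,0,-0.675],[0.05,-0.123,-0.195,0,0,0,-0.675],[0.05,-0.123,-0.195,0,0,0,-0.675]]' 40; python3 go.py 0.47 -0.13 0.19 14.2
```

```text
clock: 0.7
position: [0.4024, -0.3564, 0.1923]
orientation: [[0.913, -0.407, 0.001], [-0.407, -0.913, 0.001], [0.0, -0.001, -1.0]]
contact_force: [0.5, 0.8, 1.1]
width: 0.0501
shift [-0.0304 -0.2343  0.0025] turn [-0.001  -0.0008 -0.667 ] t 0.7 pos [ 0.4024 -0.3564  0.1923] F [0.5 0.8 1.1]
```

```bash
python3 -m jog '[[0.05,-0.03,-0.234,0,0,0,-0.667],[0.05,-0.03,-0.234,0,0,0,-0.667],[0.05,-0.03,-0.234,0,0,0,-0.667],[0.05,-0.03,-0.234,0,0,0,-0.667],[0.05,-0.03,-0.234,0,0,0,-0.667]]'; python3 go.py 0.46 0.08 0.19 53
```

```text
clock: 1.2
position: [0.4708, -0.1321, 0.1924]
orientation: [[0.97, 0.243, 0.001], [0.243, -0.97, 0.0], [0.001, -0.0, -1.0]]
contact_force: [0.7, 0.2, 1.1]
width: 0.05
shift [ 0.041  -0.2084  0.0024] turn [ 1.000e-04 -7.000e-04 -6.799e-01] t 1.2 pos [ 0.4708 -0.1321  0.1924] F [0.7 0.2 1.1]
```

```bash
python3 -m jog '[[0.05,0.041,-0.208,0,0,0,-0.68],[0.05,0.041,-0.208,0,0,0,-0.68],[0.05,0.041,-0.208,0,0,0,-0.68],[0.05,0.041,-0.208,0,0,0,-0.68],[0.05,0.041,-0.208,0,0,0,-0.68]]'; python3 go.py 0.39 0.185 0.1 91.5
```

```text
clock: 1.7
position: [0.4601, 0.0826, 0.1927]
orientation: [[0.597, 0.802, 0.001], [0.802, -0.597, 0.002], [0.002, -0.0, -1.0]]
contact_force: [0.5, -0.4, 0.2]
width: 0.0499
shift [ 0.04   -0.1173  0.0928] turn [ 5.000e-04 -1.900e-03 -6.664e-01] t 1.7 pos [0.4601 0.0826 0.1927] F [ 0.5 -0.4  0.2]
```

```bash
python3 -m jog '[[0.05,0.04,-0.117,0.05,0,0,-0.667],[0.05,0.04,-0.117,0.05,0,0,-0.667],[0.05,0.04,-0.117,0.093,0,0,-0.667],[0.05,0.04,-0.117,0.093,0,0,-0.667],[0.05,0.04,-0.117,0.093,0,0,-0.667]]'; python3 go.py 0.39 0.185 0.006 91.5
python3 - <<'E'
from h import *
s=sense();d=snapshot("wrist");T=np.eye(4);T[:3,:3]=s["orientation"];T[:3,3]=s["position"];T=T@d["T_tool_cam"]
print("cam",T.round(3).tolist())
cv2.imwrite("pics/w1.png",np.hstack([d["img"]]))
E
```

```text
clock: 2.2
position: [0.39, 0.1797, 0.097]
orientation: [[-0.022, 1.0, -0.004], [1.0, 0.022, -0.001], [-0.001, -0.004, -1.0]]
contact_force: [-0.2, -0.4, 2.1]
width: 0.0494
shift [0.0054 0.0005 0.091 ] turn [-0.0037  0.0009 -0.0046] t 2.2 pos [0.39   0.1797 0.097 ] F [-0.2 -0.4  2.1]
cam [[-0.021, 0.952, 0.304, 0.312], [1.0, 0.02, 0.006, 0.179], [-0.0, 0.305, -0.952, 0.279], [0.0, 0.0, 0.0, 1.0]]
```

View pics/w1.png

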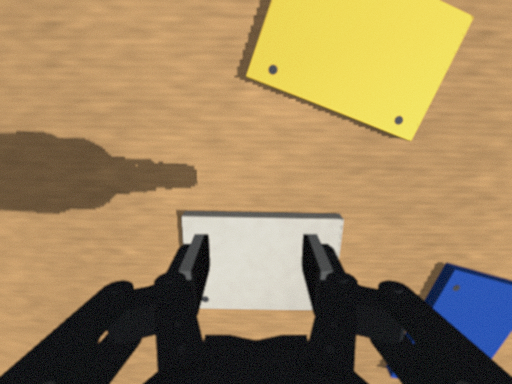

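The wrist view shows the blank's near edge at row 214 (cols 181–342), centred between the fingers. The yellow corner at (412,138) is clear. Descending behind the near edge.

```bash
python3 -m jog '[[0.05,0.005,0,0.04,0,0,0],[0.05,0.005,0,0.075,0,0,0],[0.05,0.005,0,0.091,0,0,0],[0.05,0.005,0,0.091,0,0,0]]'; python3 go.py 0.41 0.185 0.004 91.5;  python3 - <<'E'
from h import *
d=snapshot("side");cv2.imwrite("pics/s1.png",cv2.resize(d["img"][130:330,150:420],None,fx=2.5,fy=2.5))
E
```

```text
clock: 2.65
position: [0.3909, 0.1833, 0.0063]
orientation: [[-0.011, 1.0, -0.004], [1.0, 0.011, -0.001], [-0.001, -0.004, -1.0]]
contact_force: [-0.7, 0.1, 1.3]
width: 0.0502
shift [0.0015 0.0192 0.0022] turn [-0.0041  0.0007 -0.0148] t 2.65 pos [0.3909 0.1833 0.0063] F [-0.7  0.1  1.3]
```

View pics/s1.png

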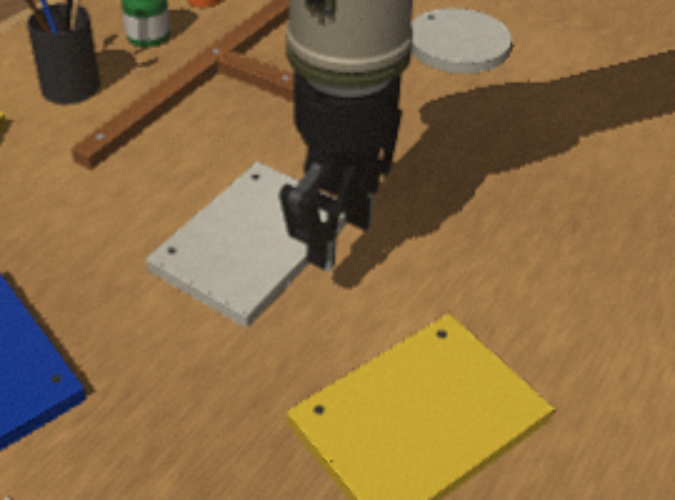

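Fingers are down behind the near edge, clear of everything. Pushing +x in gentle rows.

```bash
python3 -m jog '[[0.05,0.0015,0.012,0.002,0,0,-0.015],[0.05,0.0015,0.024,0.002,0,0,-0.015],[0.05,0.0015,0.036,0.002,0,0,-0.015],[0.05,0.0015,0.048,0.002,0,0,-0.015],[0.05,0.0015,0.06,0.002,0,0,-0.015]]'; python3 -m jog '[[0.05,0,0.012,0,0,0,0],[0.05,0,0.024,0,0,0,0],[0.05,0,0.036,0,0,0,0],[0.05,0,0.048,0,0,0,0],[0.05,0,0.06,0,0,0,0]]'; python3 go.py 0.54 0.185 0.004 91.5;  python3 - <<'E'
from h import *
d=snapshot("top");cv2.imwrite("pics/t2.png",cv2.resize(d["img"][90:290,120:420],None,fx=2.5,fy=2.5))
E
```

```text
clock: 3.2
position: [0.4538, 0.1868, 0.0064]
orientation: [[-0.029, 1.0, 0.001], [1.0, 0.029, 0.0], [0.0, 0.001, -1.0]]
contact_force: [-0.7, 0.3, 0.3]
width: 0.0497
clock: 3.7
position: [0.5131, 0.1886, 0.0061]
orientation: [[-0.029, 1.0, -0.0], [1.0, 0.029, 0.0], [0.0, -0.0, -1.0]]
contact_force: [0.4, -0.1, 0.5]
width: 0.05
shift [-0.0043  0.0268  0.0021] turn [-0.0001 -0.      0.0031] t 3.7 pos [0.5131 0.1886 0.0061] F [ 0.4 -0.1  0.5]
```

View pics/t2.png

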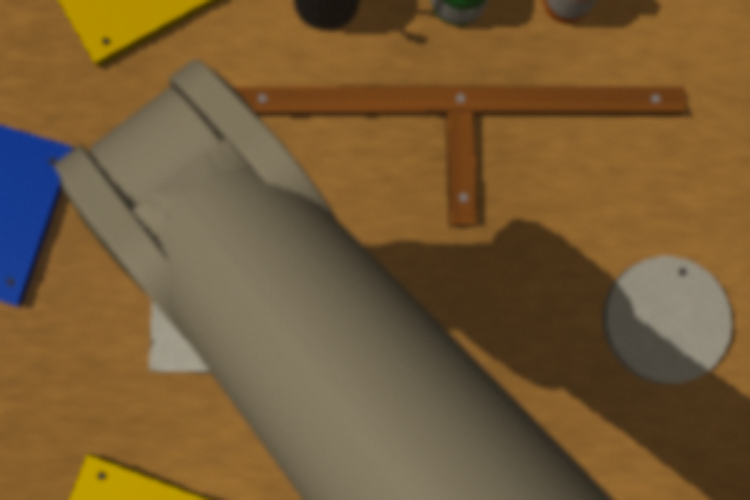

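The top view shows the blank's near-left corner still at about px (180,238), so it has not moved: the fingers seem to be passing over it. Checking the side view.

Run:
```python
from h import *
d=snapshot("side");cv2.imwrite("pics/s2.png",cv2.resize(d["img"][100:300,130:400],None,fx=2.5,fy=2.5))
```

```text
(no output)
```

View pics/s2.png

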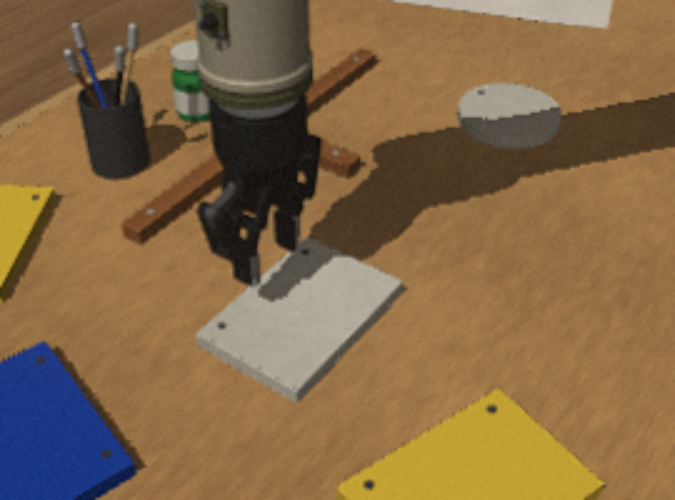

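The fingers are indeed hovering over the blank, because partly open pads sit too far back. I'll raise, retreat, close to 10 mm opening and go lower.

```bash
python3 -m jog '[[0.05,0,0,-0.04,0,0,0],[0.01,-0.004,-0.05,-0.04,0,0,0],[0.01,-0.004,-0.1,-0.04,0,0,0],[0.01,-0.004,-0.124,-0.04,0,0,0],[0.01,-0.004,-0.124,-0.02,0,0,0]]'; python3 -m jog '[[0.01,0,0,0,0,0,0],[0.01,0,0,0,0,0,0],[0.01,0,0,0.01,0,0,0],[0.01,0,0,0.018,0,0,0],[0.01,0,0,0.018,0,0,0]]';python3 go.py 0.39 0.185 0.003 91.5
```

```text
clock: 4.3
position: [0.3865, 0.1811, 0.0276]
orientation: [[-0.032, 0.999, 0.004], [0.999, 0.032, -0.002], [-0.002, 0.004, -1.0]]
contact_force: [1.7, -0.0, 0.2]
width: 0.01
clock: 4.8
position: [0.3876, 0.1807, 0.0069]
orientation: [[-0.029, 1.0, -0.002], [1.0, 0.029, -0.0], [0.0, -0.002, -1.0]]
contact_force: [-0.9, -0.3, -0.3]
width: 0.0099
shift [0.0042 0.0026 0.0039] turn [-0.0023 -0.      0.003 ] t 4.8 pos [0.3876 0.1807 0.0069] F [-0.9 -0.3 -0.3]
```

```bash
python3 -m jog '[[0.01,0.003,0.002,0.004,0,0,0],[0.01,0.003,0.012,0.004,0,0,0],[0.01,0.003,0.024,0.004,0,0,0],[0.01,0.003,0.036,0.004,0,0,0],[0.01,0.003,0.048,0.004,0,0,0]]'; python3 go.py 0.54 0.185 0.003 91.5;  python3 - <<'E'
from h import *
d=snapshot("side");cv2.imwrite("pics/s3.png",cv2.resize(d["img"][100:300,130:400],None,fx=2.5,fy=2.5))
E
```

```text
clock: 5.3
position: [0.4379, 0.1853, 0.0043]
orientation: [[-0.029, 1.0, 0.001], [1.0, 0.029, 0.0], [0.0, 0.001, -1.0]]
contact_force: [0.5, 0.0, 0.3]
width: 0.0101
shift [-0.0032  0.1021  0.0013] turn [ 0.0005 -0.0003  0.0024] t 5.3 pos [0.4379 0.1853 0.0043] F [0.5 0.  0.3]
```

View pics/s3.png

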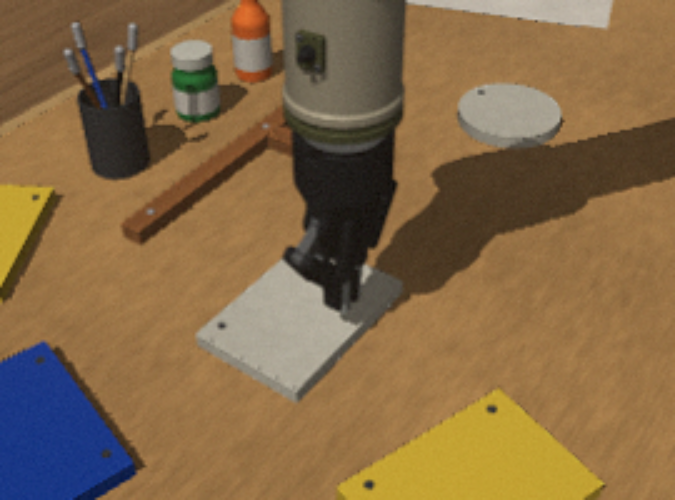

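Still above the blank with no force, so the true tip is higher than I assumed. I'll back off and descend in small guarded steps.

```bash
python3 -m jog '[[0.01,-0.002,-0.03,0,0,0,0],[0.01,-0.002,-0.052,0,0,0,0],[0.01,-0.002,-0.052,0,0,0,0],[0.01,-0.002,-0.052,0.002,0,0,0],[0.01,-0.002,-0.052,0.002,0,0,0]]'; for i in 1; do :; done; python3 -m jog '[[0.01,0,0,0.002,0,0,0],[0.01,0,0,0.002,0,0,0],[0.01,0,0,0.004,0,0,0],[0.01,0,0,0.004,0,0,0]]';python3 -m jog '[[0.01,0,0,0.002,0,0,0],[0.01,0,0,0.002,0,0,0]]'
python3 - <<'E'
from h import *
d=snapshot("side");np.save("s.npy",d["img"])
s=sense();p=s["position"];print(p)
K=np.array([[d["fx"],0,d["cx"]],[0,d["fy"],d["cy"]],[0,0,1]])
M=np.linalg.inv(d["cam_to_world"])
for dz in(0,.02): print(dz,cv2.projectPoints((p+[0,0,dz]).reshape(1,1,3),cv2.Rodrigues(M[:3,:3])[0],M[:3,3],K,np.array([d["k1"],0,0,0]))[0].ravel())
cv2.imwrite("pics/s4.png",cv2.resize(d["img"][190:290,220:340],None,fx=5,fy=5,interpolation=cv2.INTER_CUBIC))
E
```

```text
clock: 5.85
position: [0.3853, 0.1818, 0.0022]
orientation: [[-0.029, 1.0, 0.001], [1.0, 0.029, 0.001], [0.0, 0.001, -1.0]]
contact_force: [0.7, -0.4, -0.1]
width: 0.0098
clock: 6.25
position: [0.3842, 0.1818, -0.0021]
orientation: [[-0.029, 1.0, -0.0], [1.0, 0.029, 0.0], [0.0, -0.0, -1.0]]
contact_force: [-1.2, -0.0, 0.6]
width: 0.0102
clock: 6.45
position: [0.3841, 0.1818, -0.0041]
orientation: [[-0.029, 1.0, -0.0], [1.0, 0.029, 0.0], [0.0, -0.0, -1.0]]
contact_force: [-0.4, -0.3, 0.9]
width: 0.0097
[ 0.38417106  0.18177855 -0.00398998]
0 [288.01089424 245.43649427]
0.02 [288.38534633 238.99346049]
```

View pics/s4.png

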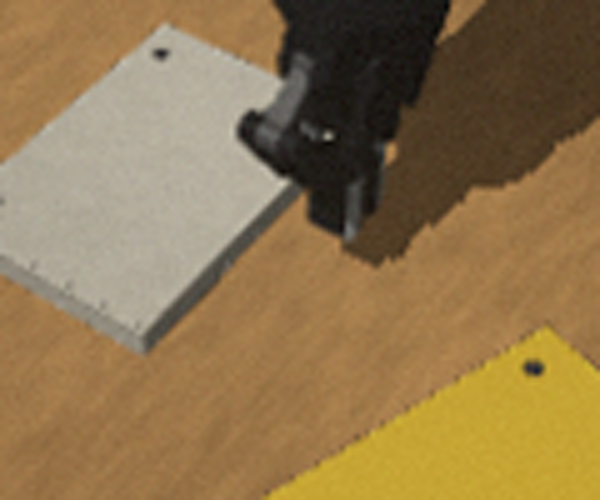

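The side crop puts the tip at px (289.6,238.4). That is about 19 mm above the reported TCP, and the shadow gap agrees. So the real tip is at reported z + ~0.019, and I'll go down another 8 mm with force checks.

```bash
python3 -m jog '[[0.01,0,0,0.003,0,0,0],[0.01,0,0,0.005,0,0,0],[0.01,0,0,0.005,0,0,0]]';python3 -m jog '[[0.01,0,0,0.002,0,0,0],[0.01,0,0,0.004,0,0,0],[0.01,0,0,0.004,0,0,0]]'; python3 -m jog '[[0.01,0.003,0.01,0,0,0,0],[0.01,0.003,0.02,0,0,0,0],[0.01,0.003,0.03,0,0,0,0],[0.01,0.003,0.04,0,0,0,0]]'; python3 go.py 0.54 0.185 -0.013 91.5
```

```text
clock: 6.8
position: [0.384, 0.1817, -0.0092]
orientation: [[-0.029, 1.0, -0.001], [1.0, 0.029, -0.0], [-0.0, -0.001, -1.0]]
contact_force: [-0.1, -0.5, -0.3]
width: 0.0099
clock: 7.1
position: [0.3841, 0.1817, -0.0131]
orientation: [[-0.029, 1.0, -0.0], [1.0, 0.029, -0.0], [-0.0, -0.0, -1.0]]
contact_force: [0.6, -0.0, -0.6]
width: 0.0097
clock: 7.5
position: [0.4255, 0.186, -0.0128]
orientation: [[-0.029, 1.0, 0.0], [1.0, 0.029, 0.0], [0.0, 0.0, -1.0]]
contact_force: [-0.0, -0.2, 0.1]
width: 0.0098
shift [-0.0043  0.1144  0.0002] turn [ 0.0002 -0.0003  0.0027] t 7.5 pos [ 0.4255  0.186  -0.0128] F [-0.  -0.2  0.1]
```

```bash
cat >> h.py <<'E'
def blank_side():
    d=snapshot("side"); im=d["img"]; h=cv2.cvtColor(im,cv2.COLOR_BGR2HSV)
    m=(h[...,1]<60)&(h[...,2]>110); m[:150]=0;m[:,:150]=0;m[330:]=0;m[:,400:]=0
    c=[k.reshape(-1,2) for k in comps(m,60)]
    if not c: return d,None
    q=cv2.convexHull(np.vstack(c).astype(np.int32))
    return d,rect(d,q,.016)
E
python3 - <<'E'
from h import *
d,r=blank_side(); print(r[1:]); w=r[0]; 
for f in (lambda a:a[:,0]-a[:,1],lambda a:a[:,0]+a[:,1],lambda a:-a[:,0]-a[:,1],lambda a:-a[:,0]+a[:,1]): print(w[f(w).argmax()].round(4))
d2=d.copy();cv2.imwrite("pics/s5.png",cv2.resize(d["img"][130:290,170:370],None,fx=4,fy=3.7))
E
```

```text
((539.3, 33.9), (237.0, 486.9), 0.47)
[ 0.6585 -0.0453]
[0.524 0.275]
[ 0.4229 -0.2105]
[0.4188 0.2758]
```

View pics/s5.png

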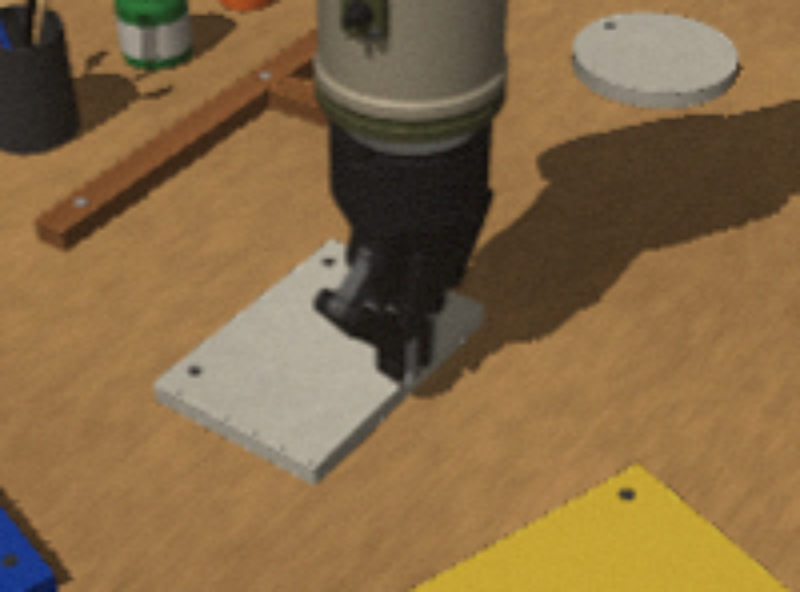

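Run:
```python
from h import *
d=snapshot("side"); p=sense()["position"]; print(p)
K=np.array([[d["fx"],0,d["cx"]],[0,d["fy"],d["cy"]],[0,0,1]]); M=np.linalg.inv(d["cam_to_world"])
pr=lambda q:cv2.projectPoints(np.float64(q).reshape(1,1,3),cv2.Rodrigues(M[:3,:3])[0],M[:3,3],K,np.array([d["k1"],0,0,0]))[0].ravel().round(1)
for dz in (0,.01,.019,.03):
    for dy in (-.01,.015): print(dz,dy,pr(p+[0,dy,dz]))
for q in ([.423,.264,.016],[.423,.264,0],[.533,.264,.016],[.423,.186,.016],[.423,.186,0]): print(q,pr(q))
g=cv2.cvtColor(d["img"],cv2.COLOR_BGR2GRAY); print(g[222:246,262:286:2])
```

```text
[ 0.42594979  0.1860519  -0.0128024 ]
0 -0.01 [273.3 238.3]
0 0.015 [266.8 245.2]
0.01 -0.01 [273.4 235.1]
0.01 0.015 [266.8 242. ]
0.019 -0.01 [273.4 232.3]
0.019 0.015 [266.8 239.2]
0.03 -0.01 [273.5 228.7]
0.03 0.015 [266.8 235.6]
[0.423, 0.264, 0.016] [249.9 255.3]
[0.423, 0.264, 0] [250.2 260.5]
[0.533, 0.264, 0.016] [209.4 232.1]
[0.423, 0.186, 0.016] [272.  232.4]
[0.423, 0.186, 0] [271.9 237.5]
[[ 67  28  27  21  40  69  27  28  77  85  81  75]
 [133  23  22  29  50  67  26  34  86  85  80  71]
 [154  21  27  26  49  65  23  31  82  81  81  66]
 [149  24  27  23  50  67  25  34  77  81  77  62]
 [152  32  34  28  46  64  24  35  75  75  68  64]
 [148  28  34  31  55  70  27  43  76  73  58  59]
 [164  22  28  36  50  69  46  61  80  60  64  59]
 [177  46  36  31  54  66  78  82  82  63  66  62]
 [177 129  34  27  64  69  72  80  71  65  61  82]
 [173 182  73  29  68  80  75  75  65  60  63 126]
 [173 182 145  52  84  86  83  75  64  65  59 131]
 [175 178 178 125 107  87  75  65  65  62  84 129]
 [172 171 178 191 113  79  67  63  61  63 114 128]
 [172 175 173 173  72  78  64  59  56  89 122 134]
 [171 171 176 104  75  92  89  54  91 119 129 129]
 [170 171 160  73  76 125 135  85 130 127 129 128]
 [167 176 108  74  89 127 124 129 118 132 127 126]
 [168 158  77  77 119 131 120 123 123 125 128 129]
 [177 109  75  89 130 125 123 121 123 125 126 132]
 [166  76  76 121 125 116 121 122 124 129 130 133]
 [113  77  83 128 124 124 126 126 128 128 131 129]
 [ 79  79 113 127 120 127 128 126 127 126 132 129]
 [ 74  87 124 124 126 125 128 124 128 131 126 126]
 [ 80 106 131 127 125 122 123 123 126 132 126 126]]
```

Careful projection of the finger's lower end suggests it is still about 20 mm up, and the blank hasn't moved. I'll back off and use touch: descend in small steps until the table pushes back.

```bash
python3 -m jog '[[0.01,-0.002,-0.03,0,0,0,0],[0.01,-0.002,-0.04,0,0,0,0],[0.01,-0.002,-0.04,0.003,0,0,0],[0.01,-0.002,-0.04,0.006,0,0,0],[0.01,-0.002,-0.04,0.006,0,0,0]]';python3 -m jog '[[0.01,0,0,0.002,0,0,0],[0.01,0,0,0.004,0,0,0],[0.01,0,0,0.004,0,0,0]]'|grep -E 'pos|force'; python3 -m jog '[[0.01,0,0,0.002,0,0,0],[0.01,0,0,0.002,0,0,0]]'|grep -E 'pos|force'
```

```text
clock: 8.1
position: [0.385, 0.1828, -0.0191]
orientation: [[-0.029, 1.0, 0.0], [1.0, 0.029, 0.0], [0.0, 0.0, -1.0]]
contact_force: [-0.6, 0.2, 0.5]
width: 0.0099
position: [0.3843, 0.1828, -0.0232]
contact_force: [-1.2, 0.5, -0.4]
position: [0.3842, 0.1828, -0.0251]
contact_force: [0.2, -0.4, 0.6]
```

```bash
python3 -m jog '[[0.01,0,0,0.0015,0,0,0],[0.01,0,0,0.0015,0,0,0]]'|grep -E 'pos|force';python3 -m jog '[[0.01,0,0,0.0015,0,0,0],[0.01,0,0,0.0015,0,0,0]]'|grep -E 'pos|force';python3 -m jog '[[0.01,0,0,0.001,0,0,0],[0.01,0,0,0.001,0,0,0]]'|grep -E 'pos|force'
```

```text
position: [0.3841, 0.1828, -0.0265]
contact_force: [0.0, 0.4, -0.9]
position: [0.3842, 0.1827, -0.028]
contact_force: [0.2, -0.9, -0.5]
position: [0.3842, 0.1828, -0.0289]
contact_force: [-0.2, 0.8, 0.1]
```

Run:
```python
from h import *
d=snapshot("side"); p=sense()["position"]; print(p)
K=np.array([[d["fx"],0,d["cx"]],[0,d["fy"],d["cy"]],[0,0,1]]); M=np.linalg.inv(d["cam_to_world"])
pr=lambda q:cv2.projectPoints(np.float64(q).reshape(1,1,3),cv2.Rodrigues(M[:3,:3])[0],M[:3,3],K,np.array([d["k1"],0,0,0]))[0].ravel().round(1)
for z in (0,.01,.02): print(z,pr([p[0],p[1]+.01,z]),pr([p[0],p[1]-.01,z]))
cv2.imwrite("pics/s6.png",cv2.resize(d["img"][200:270,240:330],None,fx=8,fy=8,interpolation=cv2.INTER_CUBIC))
```

```text
[ 0.38422614  0.18278094 -0.02890203]
0 [285.2 247.3] [290.3 241.6]
0.01 [285.4 244.1] [290.5 238.4]
0.02 [285.6 240.9] [290.7 235.1]
```

View pics/s6.png

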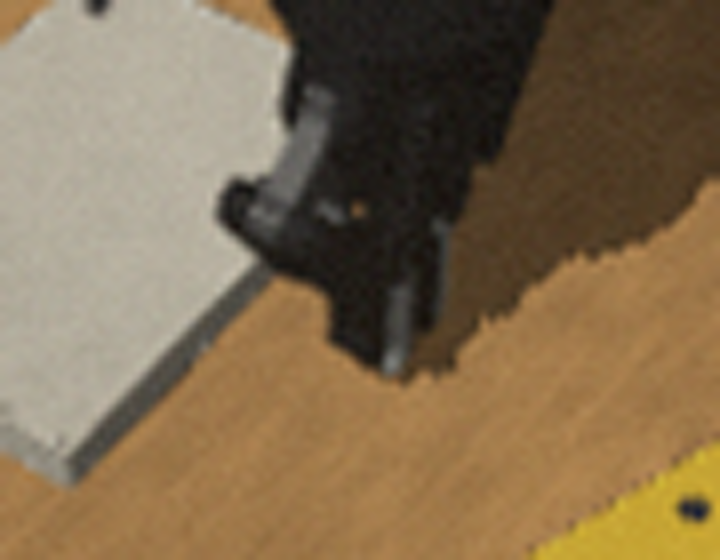

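The shadow now almost meets the fingertip at px (289,247), so it is a few mm above the table. Now pushing, and tracking the blank by its near-left corner in the side view.

```bash
cat >> h.py <<'E'
def left_edge():
    """side view: left short edge + near-left corner of the blank's top (not hidden by the arm)"""
    d=snapshot("side"); h=cv2.cvtColor(d["img"],cv2.COLOR_BGR2HSV)
    m=(h[...,1]<60)&(h[...,2]>120); m[:130]=0;m[:,:110]=0;m[330:]=0;m[:,330:]=0
    cs=comps(m,150); c=max(cs,key=cv2.contourArea)
    w=cast(d,c.reshape(-1,2),.016)
    i=w[:,1].argmax(); 
    return d,c,w
E
python3 -m jog '[[0.01,0.002,0.01,0,0,0,0],[0.01,0.002,0.02,0,0,0,0],[0.01,0.002,0.03,0,0,0,0],[0.01,0.002,0.04,0,0,0,0],[0.01,0.002,0.05,0,0,0,0]]'|grep -E 'clock|pos|force'
python3 - <<'E'
from h import *
d,c,w=left_edge()
print(cv2.contourArea(c),cv2.boundingRect(c)); q=c.reshape(-1,2)
for n,i in(("low",q[:,1].argmax()),("left",q[:,0].argmin()),("top",q[:,1].argmin())): print(n,q[i],w[i].round(4))
E
```

```text
clock: 9.75
position: [0.4347, 0.1862, -0.0291]
contact_force: [-2.8, -1.0, 3.1]
1854.0 (201, 193, 59, 64)
low [241 256] [0.4365 0.2759]
left [201 231] [0.5501 0.2721]
top [243 193] [0.5555 0.1181]
```

It's moving: the near edge advanced about 18 mm, with 2.8 N of push. Continuing.

```bash
python3 -m jog '[[0.01,-0.0005,0.01,0,0,0,0],[0.01,-0.001,0.02,0,0,0,0],[0.01,-0.001,0.03,0,0,0,0],[0.01,-0.0015,0.04,0,0,0,0],[0.01,-0.002,0.05,0,0,0,0]]'|grep -E 'clock|pos|force';python3 -m jog '[[0.01,-0.0005,0.01,0,0,0,0],[0.01,-0.001,0.02,0,0,0,0],[0.01,-0.0015,0.03,0,0,0,0],[0.01,-0.002,0.04,0,0,0,0],[0.01,-0.002,0.045,0,0,0,0]]'|grep -E 'clock|pos|force'; python3 go.py 0.55 0.185 -0.029 91.5
python3 - <<'E'
from h import *
d,c,w=left_edge()
print(cv2.contourArea(c),cv2.boundingRect(c)); q=c.reshape(-1,2)
for n,i in(("low",q[:,1].argmax()),("left",q[:,0].argmin()),("top",q[:,1].argmin())): print(n,q[i],w[i].round(4))
E
```

```text
clock: 10.3
position: [0.4851, 0.1857, -0.0289]
contact_force: [-0.7, 0.8, -0.2]
clock: 10.8
position: [0.5305, 0.1849, -0.0289]
contact_force: [-2.3, -0.3, 1.2]
shift [-0.0004  0.0195  0.0001] turn [ 0.0004 -0.0002  0.0024] t 10.8 pos [ 0.5305  0.1849 -0.0289] F [-2.3 -0.3  1.2]
1377.5 (172, 179, 54, 57)
low [205 235] [0.5349 0.2757]
left [172 212] [0.6469 0.267 ]
top [214 179] [0.6513 0.117 ]
```

```bash
python3 -m jog '[[0.01,0,0.008,0,0,0,0],[0.01,0,0.015,0,0,0,0],[0.01,0,0.02,0,0,0,0],[0.01,0,0.02,0,0,0,0]]'|grep -E 'clock|pos|force';python3 -m jog '[[0.01,0,0.003,0,0,0,0],[0.01,0,0.005,0,0,0,0],[0.01,0,0.005,0,0,0,0]]'|grep -E 'clock|pos|force'; python3 -m jog '[[0.01,0,0.002,0,0,0,0],[0.01,0,0.003,0,0,0,0],[0.01,0,0.003,0,0,0,0]]'|grep -E 'clock|pos|force'
```

```text
clock: 11.25
position: [0.5502, 0.1856, -0.0288]
contact_force: [0.1, 0.2, 0.6]
clock: 11.55
position: [0.5511, 0.1862, -0.0292]
contact_force: [-11.5, -1.5, 8.2]
clock: 11.85
position: [0.5511, 0.1862, -0.0294]
contact_force: [-23.3, -4.5, 17.7]
```

The crossbar is reached: the tool stalled at x=0.551 while force rose to 23 N. Backing off, lifting, and turning 90° for the sideways push.

```bash
python3 -m jog '[[0.01,0,-0.012,0,0,0,0],[0.01,0,-0.03,0,0,0,0],[0.01,0,-0.03,-0.04,0,0,0],[0.01,0,-0.03,-0.08,0,0,0.1],[0.01,0,-0.03,-0.08,0,0,0.2]]'|grep -E 'clock|pos|force'; python3 go.py 0.56 0.29 0.05 45
```

```text
clock: 12.35
position: [0.5306, 0.187, 0.057]
contact_force: [0.4, 0.6, 0.2]
shift [0.1065 0.011  0.0075] turn [ 0.0066 -0.0068  0.6112] t 12.35 pos [0.5306 0.187  0.057 ] F [0.4 0.6 0.2]
```

```bash
python3 -m jog '[[0.01,0.05,0.011,-0.01,0,0,0.15],[0.01,0.1065,0.011,-0.01,0,0,0.3],[0.01,0.1065,0.011,-0.01,0,0,0.45],[0.01,0.1065,0.011,-0.01,0,0,0.61],[0.01,0.1065,0.011,-0.01,0,0,0.61]]'|grep -E 'clock|pos|force'; python3 go.py 0.612 0.305 0.05 1.5
python3 - <<'E'
from h import *
d,c,w=left_edge()
q=c.reshape(-1,2);print(cv2.contourArea(c))
for n,i in(("low",q[:,1].argmax()),("left",q[:,0].argmin()),("top",q[:,1].argmin())): print(n,q[i],w[i].round(4))
E
```

```text
clock: 12.85
position: [0.556, 0.289, 0.0612]
contact_force: [-0.7, 0.5, 0.5]
shift [0.0509 0.0285 0.0112] turn [ 1.000e-04 -3.000e-04  7.627e-01] t 12.85 pos [0.556  0.289  0.0612] F [-0.7  0.5  0.5]
1212.5
low [199 232] [0.5516 0.2768]
left [165 209] [0.668  0.2695]
top [212 177] [0.6613 0.1136]
```

```bash
python3 -m jog '[[0.01,0.051,0.0285,0,0,0,0.15],[0.01,0.051,0.0285,0,0,0,0.3],[0.01,0.051,0.0285,0,0,0,0.45],[0.01,0.051,0.0285,0,0,0,0.6],[0.01,0.051,0.0285,0,0,0,0.75]]'|grep -E 'clock|pos|force'; python3 go.py 0.612 0.305 -0.028 1.5
python3 - <<'E'
from h import *
s=sense();d=snapshot("wrist");cv2.imwrite("pics/w2.png",d["img"])
E
```

```text
clock: 13.4
position: [0.6126, 0.3033, 0.061]
contact_force: [-0.8, 0.2, -0.3]
shift [-0.0006 -0.0018  0.089 ] turn [0.0002 0.0002 0.0112] t 13.4 pos [0.6126 0.3033 0.061 ] F [-0.8  0.2 -0.3]
```

View pics/w2.png

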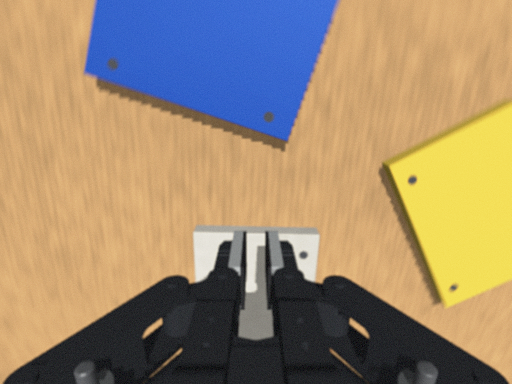

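The wrist view shows the short edge at row 230 (cols 195–319), square and centred on the fingers (col 256). The blue board's edge at row 142 is clear. Descending and pushing −y.

```bash
python3 -m jog '[[0.01,0,0,0.04,0,0,0.011],[0.01,0,0,0.07,0,0,0.011],[0.01,0,0,0.08,0,0,0.011],[0.01,0,0,0.089,0,0,0.011],[0.01,0,0,0.089,0,0,0.011]]'|grep -E 'clock|pos|force|ori'; python3 go.py 0.610 0.205 -0.028 1.5
```

```text
clock: 13.95
position: [0.6124, 0.304, -0.028]
orientation: [[1.0, 0.031, -0.0], [0.031, -1.0, -0.0], [-0.0, -0.0, -1.0]]
contact_force: [-0.8, 0.0, 0.4]
shift [-0.0054  0.0988 -0.    ] turn [-0.      0.0005  0.0045] t 13.95 pos [ 0.6124  0.304  -0.028 ] F [-0.8  0.   0.4]
```

```bash
python3 -m jog '[[0.01,0,0.012,0,0,0,0.0045],[0.01,0,0.024,0,0,0,0.0045],[0.01,0,0.034,0,0,0,0.0045],[0.01,0,0.044,0,0,0,0.0045],[0.01,0,0.054,0,0,0,0.0045]]'|grep -E 'clock|pos|force'
python3 - <<'E'
from h import *
d,c,w=left_edge();q=c.reshape(-1,2)
for n,i in(("low",q[:,1].argmax()),("left",q[:,0].argmin()),("top",q[:,1].argmin())): print(n,q[i],w[i].round(4))
E
python3 -m jog '[[0.01,0,0.01,0,0,0,0],[0.01,0,0.02,0,0,0,0],[0.01,0,0.03,0,0,0,0],[0.01,0,0.04,0,0,0,0],[0.01,0,0.05,0,0,0,0]]'|grep -E 'clock|pos|force';python3 -m jog '[[0.01,0,0.01,0,0,0,0],[0.01,0,0.02,0,0,0,0],[0.01,0,0.025,0,0,0,0]]'|grep -E 'clock|pos|force'
python3 - <<'E'
from h import *
d,c,w=left_edge();q=c.reshape(-1,2)
for n,i in(("low",q[:,1].argmax()),("left",q[:,0].argmin()),("top",q[:,1].argmin())): print(n,q[i],w[i].round(4))
E
```

```text
clock: 14.45
position: [0.6145, 0.25, -0.0268]
contact_force: [0.8, 3.9, 2.6]
clock: 15.0
position: [0.6151, 0.1994, -0.0278]
contact_force: [0.1, 3.5, 1.9]
clock: 15.3
position: [0.6159, 0.1733, -0.028]
contact_force: [0.3, 2.3, 1.9]Traceback (most recent call last):
  File "<stdin>", line 2, in <module>
  File "h.py", line 33, in left_edge
    cs=comps(m,150); c=max(cs,key=cv2.contourArea)
                       ~~~^^^^^^^^^^^^^^^^^^^^^^^^
ValueError: max() iterable argument is empty
Traceback (most recent call last):
  File "h.py", line 33, in left_edge
    cs=comps(m,150); c=max(cs,key=cv2.contourArea)
                       ~~~^^^^^^^^^^^^^^^^^^^^^^^^
ValueError: max() iterable argument is empty
```

Contact forces look right. Now the last few mm up to the stem, watching the force.

```bash
python3 -m jog '[[0.01,0,0.006,0,0,0,0],[0.01,0,0.009,0,0,0,0],[0.01,0,0.009,0,0,0,0]]'|grep -E 'clock|pos|force';python3 -m jog '[[0.01,0,0.003,0,0,0,0],[0.01,0,0.005,0,0,0,0],[0.01,0,0.005,0,0,0,0]]'|grep -E 'clock|pos|force';python3 -m jog '[[0.01,0,0.002,0,0,0,0],[0.01,0,0.003,0,0,0,0],[0.01,0,0.003,0,0,0,0]]'|grep -E 'clock|pos|force'
```

```text
clock: 15.65
position: [0.6158, 0.1653, -0.0282]
contact_force: [0.3, -0.5, -0.7]
clock: 15.95
position: [0.6157, 0.1618, -0.028]
contact_force: [-0.6, 3.2, -0.8]
clock: 16.25
position: [0.6157, 0.1618, -0.0276]
contact_force: [-0.6, 8.4, -0.5]
```

```bash
python3 -m jog '[[0.01,0,0.002,0,0,0,0],[0.01,0,0.002,0,0,0,0],[0.01,0,-0.015,0,0,0,0],[0.01,0,-0.03,0,0,0,0],[0.01,0,-0.03,-0.04,0,0,0]]'|grep -E 'clock|pos|force';python3 -m jog '[[0.01,0,0,-0.05,0,0,-0.15],[0.01,-0.05,-0.05,-0.05,0,0,-0.3],[0.01,-0.08,-0.09,-0.05,0,0,-0.45],[0.01,-0.1,-0.13,-0.05,0,0,-0.6],[0.01,-0.1,-0.13,-0.05,0,0,-0.75]]'|grep -E 'clock|pos|force'
cat > chk.py <<'E'
from h import *
d=snapshot("top"); im=d["img"]; h=cv2.cvtColor(im,cv2.COLOR_BGR2HSV)
m=(h[...,1]<70)&(h[...,2]>105); m[:,:205]=0;m[:,420:]=0;m[:115]=0;m[260:]=0
for c in comps(m,200): print("white",cv2.boundingRect(c),rect(d,c,.016)[1:])
cv2.imwrite("pics/t3.png",cv2.resize(im[90:260,180:430],None,fx=3.2,fy=3.2,interpolation=cv2.INTER_CUBIC))
E
python3 chk.py
```

```text
clock: 16.75
position: [0.6104, 0.1902, 0.0067]
contact_force: [-0.6, 0.2, -0.0]
clock: 17.25
position: [0.5074, 0.3226, 0.0631]
contact_force: [0.5, 0.4, -0.1]
white (362, 193, 51, 50) ((479.8, -217.1), (115.3, 119.8), 0.77)
white (232, 135, 68, 46) ((617.1, 69.7), (109.7, 159.6), 1.37)
```

View pics/t3.png

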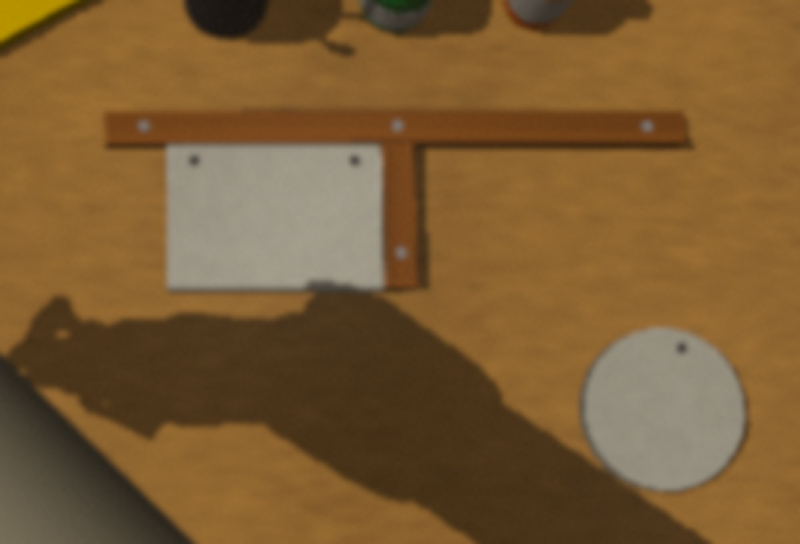

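The top view shows no gap at the crossbar or the stem. The blank measures (617.1, 69.7) mm at 1.37°, against a predicted home of (616.6, 70.1) mm at about 1.5°. The round blank is unmoved and the arm is clear. Handing in.

```bash
python3 -c "
from plant import sign_off,sense
print(sense()['clock'],sense()['contact_force']);print(sign_off())"
```

```text
17.3 [-1.60214646  1.73118635  0.11217659]
the job is handed in; nothing more can be done
None
```

I slid the blank flat into the T-stop's left inside corner and handed the job in at 17.3 s, but I got no verdict back. I pushed it in +x onto the crossbar until the force reached 23 N. Then I pushed it in −y along the crossbar until the tool stalled at the stem.

**Blank:** The last top view put its centre at (617.1, 69.7) mm and its yaw at 1.37°. Home, worked out from the stop's measured edges, is (616.6, 70.1) mm at about 1.5°. That is within 1 mm and 0.003 rad, and the picture showed no gap at the crossbar or the stem.

**Other objects:** The round blank read (479.8, −217.1) mm at the end against (478.8, −217.3) mm at the start, which is within measuring error. The arm did not go near the bottle, jar or brush jar. I did not re-measure them, and the last view showed only their bases. The arm was clear of everything at hand-in.

**What disagreed:** The reported TCP height did not match the fingertips. With the fingers at 10 mm opening, the tips were about 33 mm above the reported TCP height. My first three pushes therefore passed over the blank without touching it. I corrected this using the side camera, going down until the fingertip almost met its shadow, and the blank was not disturbed.

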